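# Sort the mixed-up hot-air nozzles into their seats

## Task

The four hot-air nozzles of the rework station were all put back in the wrong seats: put each one upright in the seat whose rim has its own colour, using the empty white-rimmed seat for parking on the way, so that only that one is empty at the end. The nozzles are hot, so stand them only in seats, never on the bench or on their sides, and leave the flux bottle where it is.

Things in the scene. Friction and masses are not known exactly. Their poses are not given: they have to be found in the camera images.
- red_nozzle_center (a point): the red hot-air nozzle: loose, upright, 70 mm tall, about 0.09 kg. A steel cylinder 38 mm in diameter, with dark upright slots, up to 52 mm above its foot, then a red cone narrowing to a red tip 22 mm across with a dark bore; a thin red band runs round it near the foot. Flat round foot; round, so yaw does not matter. This point is its centre: on its axis, half-way up, 35 mm above the foot and 35 mm below the tip; its z axis points up through the tip
- yellow_nozzle_center (a point): the yellow hot-air nozzle: loose, upright, 70 mm tall, about 0.09 kg. A steel cylinder 38 mm in diameter, with dark upright slots, up to 52 mm above its foot, then a yellow cone narrowing to a yellow tip 22 mm across with a dark bore; a thin yellow band runs round it near the foot. Flat round foot; round, so yaw does not matter. This point is its centre: on its axis, half-way up, 35 mm above the foot and 35 mm below the tip; its z axis points up through the tip
- green_nozzle_center (a point): the green hot-air nozzle: loose, upright, 70 mm tall, about 0.09 kg. A steel cylinder 38 mm in diameter, with dark upright slots, up to 52 mm above its foot, then a green cone narrowing to a green tip 22 mm across with a dark bore; a thin green band runs round it near the foot. Flat round foot; round, so yaw does not matter. This point is its centre: on its axis, half-way up, 35 mm above the foot and 35 mm below the tip; its z axis points up through the tip
- blue_nozzle_center (a point): the blue hot-air nozzle: loose, upright, 70 mm tall, about 0.09 kg. A steel cylinder 38 mm in diameter, with dark upright slots, up to 52 mm above its foot, then a blue cone narrowing to a blue tip 22 mm across with a dark bore; a thin blue band runs round it near the foot. Flat round foot; round, so yaw does not matter. This point is its centre: on its axis, half-way up, 35 mm above the foot and 35 mm below the tip; its z axis points up through the tip
- red_seat: the red nozzle's seat, with a red rim: fixed to the bench, a round dark dish 80 mm in outer diameter with a red rim 11 mm wide and 15 mm high round a flat floor 58 mm across, which lies 10 mm above the bench. A nozzle standing in it has its centre 45 mm above the bench and its tip at 80 mm. Origin at the middle of its underside, on the bench; z up
- yellow_seat: the yellow nozzle's seat, with a yellow rim: fixed to the bench, a round dark dish 80 mm in outer diameter with a yellow rim 11 mm wide and 15 mm high round a flat floor 58 mm across, which lies 10 mm above the bench. A nozzle standing in it has its centre 45 mm above the bench and its tip at 80 mm. Origin at the middle of its underside, on the bench; z up
- green_seat: the green nozzle's seat, with a green rim: fixed to the bench, a round dark dish 80 mm in outer diameter with a green rim 11 mm wide and 15 mm high round a flat floor 58 mm across, which lies 10 mm above the bench. A nozzle standing in it has its centre 45 mm above the bench and its tip at 80 mm. Origin at the middle of its underside, on the bench; z up
- blue_seat: the blue nozzle's seat, with a blue rim: fixed to the bench, a round dark dish 80 mm in outer diameter with a blue rim 11 mm wide and 15 mm high round a flat floor 58 mm across, which lies 10 mm above the bench. A nozzle standing in it has its centre 45 mm above the bench and its tip at 80 mm. Origin at the middle of its underside, on the bench; z up
- spare_seat: the spare seat, with a white rim, empty at the start and at the end: fixed to the bench, a round dark dish 80 mm in outer diameter with a white rim 11 mm wide and 15 mm high round a flat floor 58 mm across, which lies 10 mm above the bench. A nozzle standing in it has its centre 45 mm above the bench and its tip at 80 mm. Origin at the middle of its underside, on the bench; z up
- flux_center (a point): bystander: a loose small white flux bottle with a black cap, upright, 34 mm in diameter, 85 mm tall, on the bench beyond the seats. This point is its centre, half-way up
Things that resemble listed ones, but are neither listed nor needed, are in the scene too. Of the things like the yellow_seat, leave any that is pink; of the rest the smaller one is meant.

How it is judged:
By the outcome, as a careful person would: the job done as asked, in the order asked, and still so for the second after the job is handed in, with the robot touching nothing.
It also fails if it takes over 136 s, if anything falls off the work surface, if the arm or the gripper's body presses on something with over 40 N, if the wrist force passes 120 N, or if a joint passes its speed limit or range.

## Robot

A 6-joint arm with a two-finger parallel gripper is mounted at the origin on the work surface. World frame = base frame: x ahead of the robot, y to its left, z up, the work surface at z = 0. Lengths are in m, angles in rad, forces in N, time in s.
With the tool pointing down it reaches from about 0.225 to 0.875 m from the base axis. Payload 3.4 kg.
Tool frame: the origin (TCP) lies between the finger pads; the fingertips stand 8 mm ahead of it and the grasp point (between the pads) lies 11 mm behind it; z points along the fingers, y is the direction in which the jaws open and shut (so a half turn about z gives the same grasp; the last joint's range is limited). The gripper opens to 85 mm and grips with 20 to 120 N. Pads are 22 mm wide; open, the fingers measure 114 mm over their backs; the gripper's body (76 mm by 85 mm) begins 54 mm behind the grasp point. The pads swing forward as they close: fully open they stand 13 mm farther back than shut.
Start: joints at [-1.468, 0.276, 1.505, -0, 1.361, -0.121], TCP at [0.128, -0.561, 0.239] pointing down, gripper open.
Joint ranges: [-2.89, 2.89], [-0.75, 2.08], [0.22, 2.7], [-1.18, 4.32], [0.11, 2.71], [-2.7, 2.7]. Speed limits (rad/s): [2.57, 2.57, 3.14, 3.14, 3.14, 3.14].

## Interface

Orientations are given as [roll, pitch, yaw] about the fixed x, y, z axes, in that order (R = Rz(yaw) Ry(pitch) Rx(roll)).
In Python, from bench import arm, gripper_to, camera, calibration, order gives the robot as it stands. The module is installed in compiled form; this text tells all that it offers. Calls block until the motion is done:
- arm.movep(position, orientation): joint-space move of the TCP to a pose.
- arm.servo_line(position, attitude=None, speed=0.15, guard=None): straight line of the TCP; attitude=None keeps the orientation; speed is the mean speed in m/s. With guard (N) it stops when the force on the tool has changed by that much, and returns True; else False.
- arm.move_j(angles): joint-space move.
- gripper_to(opening, effort=None): finger opening in m; effort is the grip in N (None keeps the last); returns when the fingers have stopped.
- arm.sleep(seconds).
- arm.inverse_kinematics(position, orientation): joint angles nearest the present ones, or None.
- arm.get_obs(): the state.
- camera(name): name is "scene" or "top"; returns the picture (420x560x3 uint8, blue, green, red); there is no depth.
- calibration(name): a dict with "intrinsics" (3x3 intrinsics, pixels), "dist" ([k1, k2, p1, p2, k3] as OpenCV has them; the pictures are not rectified), "T" (4x4, takes a point from camera to world coordinates). Camera axes: x right, y up, looking along -z (the intrinsics and any distortion apply to the point x, -y, -z); pixel columns grow to the right and rows downward; lengths in m; the calibration is good to about 2 mm. A picture is of the moment at which its call begins. calibration takes no time and is no camera call.
A pose or a line that the arm cannot do raises arm.IKError and nothing moves.
- order.sign_off(): hands the job in, once; it reports no verdict.
The state is a dict: "time": time; "joint_pos": joint angles; "joint_vel": joint speeds; "tau": joint torques, N m; "ee_pos": TCP position; "orientation": TCP orientation; "force": force on the tool from outside, world axes, zero at the start; "wrist_torque": the same for the moment, N m; "gripper_width": finger opening in m.
Only numpy, scipy, OpenCV 4.12 (cv2) and the standard library are available. Lean on these libraries where they do the work, as an engineer would, in place of code of your own. Each camera call takes 0.05 s, during which the arm holds its last target.

## Working session

There is one attempt and no reset: what is moved stays moved. The work goes in short steps, each a Python script; the robot and the scene stay as the last script left them, time stands still between calls to the robot, and variables do not carry over. Pictures are saved under pics/ and viewed, and the job is handed in when it is done.

```bash
mkdir -p pics; python3 - <<'E'
from bench import arm, camera, calibration
import cv2, numpy as np
np.set_printoptions(precision=4,suppress=True)
for n in("scene","top"):
    cv2.imwrite(f"pics/{n}0.png",camera(n)); c=calibration(n); print(n,c)
o=arm.get_obs(); print(o)
E
```

```text
scene {'intrinsics': array([[497.73  ,   0.    , 278.2407],
       [  0.    , 497.73  , 211.8456],
       [  0.    ,   0.    ,   1.    ]]), 'dist': array([-0.1715,  0.    ,  0.    ,  0.    ,  0.    ]), 'T': array([[ 0.527 , -0.7322,  0.4315,  0.9924],
       [ 0.8498,  0.462 , -0.2539, -0.2063],
       [-0.0134,  0.5005,  0.8656,  0.8897],
       [ 0.    ,  0.    ,  0.    ,  1.    ]])}
top {'intrinsics': array([[456.6758,   0.    , 283.0918],
       [  0.    , 456.6758, 203.4672],
       [  0.    ,   0.    ,   1.    ]]), 'dist': array([-0.0322,  0.    ,  0.    ,  0.    ,  0.    ]), 'T': array([[-0.0056,  0.9984, -0.0559,  0.4934],
       [-1.    , -0.0052,  0.007 ,  0.0454],
       [ 0.0067,  0.0559,  0.9984,  0.9703],
       [ 0.    ,  0.    ,  0.    ,  1.    ]])}
{'time': 0.1, 'joint_pos': array([-1.468 ,  0.2765,  1.506 ,  0.    ,  1.3607, -0.121 ]), 'joint_vel': array([-0.0022, -0.0031, -0.0039, -0.0002,  0.0007,  0.0001]), 'tau': array([  0.0024, -41.77  , -24.6404,  -0.0002,   0.0058,  -0.    ]), 'ee_pos': array([ 0.1276, -0.5602,  0.2386]), 'orientation': array([-3.1401, -0.0002,  0.2239]), 'force': array([ 1.039 , -0.5085, -0.1187]), 'wrist_torque': array([-0.0341, -0.0211, -0.0144]), 'gripper_width': 0.0849762825484943}
```

View pics/scene0.png

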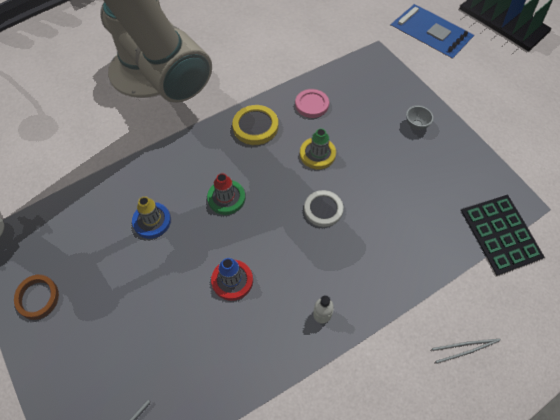

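View pics/top0.png

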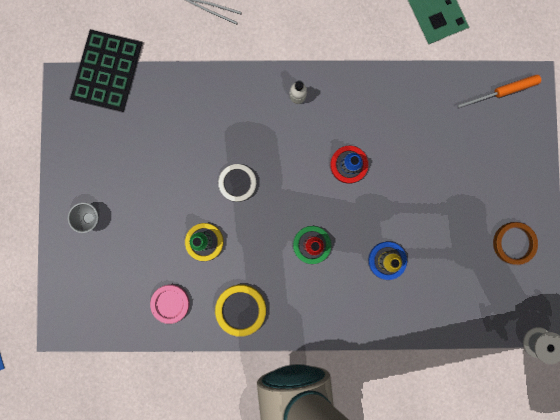

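The top view shows these seats, each holding a nozzle of another colour:

| Seat | Pixel | Holds |
|---|---|---|
| red | (350,163) | blue nozzle |
| green | (312,245) | red nozzle |
| blue | (388,260) | yellow nozzle |
| small yellow | (204,242) | green nozzle |
| white spare | (238,183) | empty |

The bottle is at (298,92).

- **Yellow-seat candidates:** pink dish (169,304), excluded; large yellow ring (241,310), a decoy because it is bigger; small yellow (204,242), chosen.
- **Other lookalikes:** brown ring (516,243) and grey cup (84,217), neither listed.

Next I'll crop these and measure.

```bash
cat > h.py <<'E'
import cv2, numpy as np
from scipy.optimize import least_squares
from bench import arm, gripper_to, camera, calibration, order
np.set_printoptions(precision=4,suppress=True)
def cast(n,px,z):
    c=calibration(n); u=cv2.undistortPoints(np.float64(px).reshape(-1,1,2),c["intrinsics"],np.float64(c["dist"])).reshape(-1,2)
    d=np.c_[u[:,0],-u[:,1],-np.ones(len(u))]@c["T"][:3,:3].T; o=c["T"][:3,3]
    return (o+d*((z-o[2])/d[:,2])[:,None])[:,:2]
def proj(n,P):
    c=calibration(n); T=np.linalg.inv(c["T"]); p=T[:3,:3]@np.asarray(P)+T[:3,3]
    return cv2.projectPoints(np.array([[p[0],-p[1],-p[2]]]),np.zeros(3),np.zeros(3),c["intrinsics"],np.float64(c["dist"]))[0].ravel()
def mask(im,col):
    h,s,v=[a.astype(int) for a in cv2.split(cv2.cvtColor(im,cv2.COLOR_BGR2HSV))]
    r={'red':(h<7)|(h>174),'yellow':(h>20)&(h<34),'green':(h>45)&(h<85),'blue':(h>98)&(h<125)}
    if col=='white': m=(s<40)&(v>140)
    else: m=r[col]&(s>110)&(v>50)
    return m.astype(np.uint8)*255
def blob(n,im,col,P,rad):
    "mask pixels of colour col whose ray meets plane z=P[2] within rad of P"
    ys,xs=np.nonzero(mask(im,col)); px=np.c_[xs,ys].astype(float)
    if len(px)==0: return px,px
    w=cast(n,px,P[2]); k=np.hypot(*(w-np.array(P[:2])).T)<rad
    return px[k],w[k]
def seat(n,im,col,xy):
    px,w=blob(n,im,col,(*xy,0.015),0.07)
    m=np.zeros(im.shape[:2],np.uint8); m[px[:,1].astype(int),px[:,0].astype(int)]=255
    cs=cv2.findContours(m,cv2.RETR_EXTERNAL,cv2.CHAIN_APPROX_NONE)[0]
    c=np.concatenate([a for a in cs if len(a)>8]).reshape(-1,2)
    h=cast(n,c,0.012)   # outer contour
    f=least_squares(lambda p:np.hypot(h[:,0]-p[0],h[:,1]-p[1])-p[2],[*h.mean(0),.04],loss='soft_l1',f_scale=.001)
    return f.x
def tip(n,im,col,xy,zt=0.08,rad=0.03):
    "centre of coloured tip+cone pixels, tip bore: dark pixels inside the colour hull"
    px,w=blob(n,im,col,(*xy,zt),rad)
    m=np.zeros(im.shape[:2],np.uint8); m[px[:,1].astype(int),px[:,0].astype(int)]=255
    nl,lab,st,ce=cv2.connectedComponentsWithStats(m)
    i=1+np.argmax(st[1:,4]); q=np.argwhere(lab==i)[:,::-1].astype(np.int32)
    hull=cv2.convexHull(q.reshape(-1,1,2)); hm=np.zeros_like(m); cv2.fillConvexPoly(hm,hull,255)
    g=cv2.cvtColor(im,cv2.COLOR_BGR2GRAY); b=np.argwhere((hm>0)&(lab!=i)&(g<70))[:,::-1].astype(float)
    return st[i,4],len(b),(cast(n,[b.mean(0)],zt)[0] if len(b)>3 else None),(b.mean(0) if len(b) else None)
E
python3 - <<'E'
from h import *
S=cv2.imread("pics/scene0.png");T=cv2.imread("pics/top0.png")
px={'red':((350,163),(232,280)),'green':((312,245),(226,196)),'blue':((388,260),(151,219)),'yellow':((204,242),(318,153)),'white':((238,183),(323,208))}
for c,(t,s) in px.items():
    print(c,'top',seat('top',T,c,cast('top',[t],.015)[0]),'scene',seat('scene',S,c,cast('scene',[s],.015)[0]))
tp={'blue':((353,160),(229,264)),'red':((315,242),(222,178)),'yellow':((394,263),(144,201)),'green':((202,238),(321,133))}
for c,(t,s) in tp.items():
    print(c,'top',tip('top',T,c,cast('top',[t],.08)[0]),'scene',tip('scene',S,c,cast('scene',[s],.08)[0]))
print('bigyellow',seat('top',T,'yellow',cast('top',[(241,310)],.015)[0]))
a=cv2.resize(T[140:330,160:420],None,fx=3,fy=3,interpolation=cv2.INTER_CUBIC); cv2.imwrite('pics/ctop.png',a)
a=cv2.resize(S[90:310,120:360],None,fx=2.7,fy=2.7,interpolation=cv2.INTER_CUBIC); cv2.imwrite('pics/cscene.png',a)
E
```

```text
red top [ 0.63   -0.101   0.0395] scene [ 0.6331 -0.1016  0.0383]
green top [ 0.4607 -0.0208  0.0388] scene [ 0.4648 -0.0213  0.0375]
blue top [ 0.4267 -0.1794  0.0395] scene [ 0.4318 -0.1798  0.0381]
yellow top [0.468  0.2053 0.0393] scene [0.4735 0.2022 0.0381]
white top [0.5924 0.1367 0.0389] scene [0.593  0.137  0.0386]
blue top (np.int32(218), 45, array([ 0.6287, -0.1011]), array([354.1333, 159.7111])) scene (np.int32(224), 56, array([ 0.6301, -0.1023]), array([226.8214, 263.4286]))
red top (np.int32(234), 64, array([ 0.4626, -0.021 ]), array([314.2344, 244.7188])) scene (np.int32(181), 40, array([ 0.4623, -0.0225]), array([221.15 , 177.375]))
yellow top (np.int32(224), 52, array([ 0.4275, -0.1781]), array([395.    , 262.2308])) scene (np.int32(184), 39, array([ 0.4281, -0.1768]), array([143.3333, 200.6923]))
green top (np.int32(207), 57, array([0.471 , 0.2065]), array([197.2105, 241.0351])) scene (np.int32(72), 67, array([0.4815, 0.1961]), array([318.6567, 136.9701]))
bigyellow [0.3259 0.129  0.0527]
```

View pics/ctop.png

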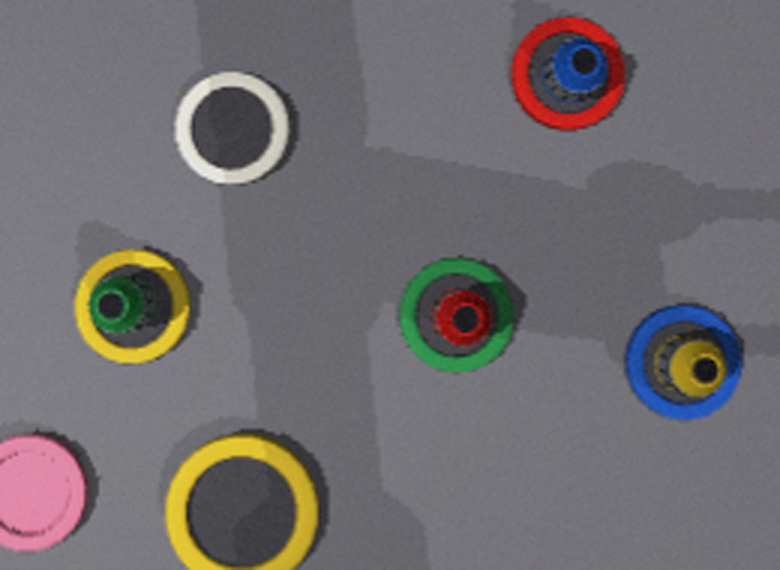

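View pics/cscene.png

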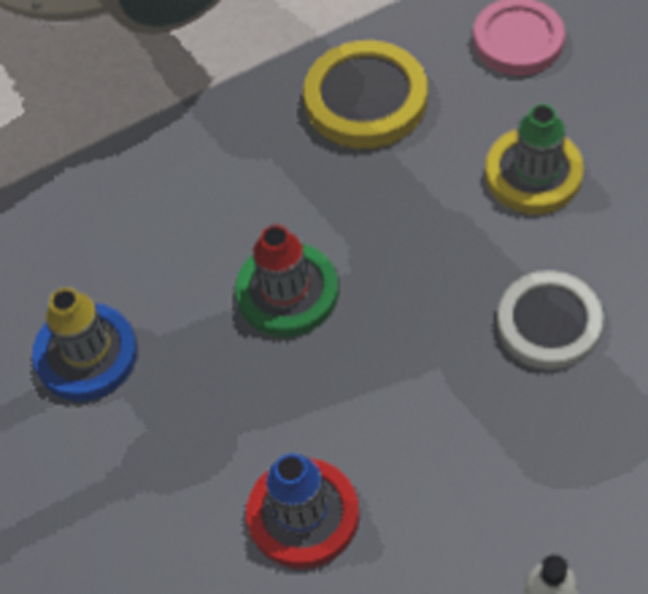

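The close crop confirms it. The small yellow rim (radius 39 mm, pixel 204,242) is the seat; the big yellow ring has radius 53 mm and is a decoy. The fits agree to a few mm. The nozzles hide parts of the rims in the scene view, so I take seat positions from the top view. The swaps form a 4-cycle, so I'll go blue→spare, red→red, green→green, yellow→yellow, blue→blue.

```bash
cat >> h.py <<'E'
SEAT={'red':(.6305,-.101),'green':(.4615,-.021),'blue':(.4275,-.179),'yellow':(.4695,.2045),'white':(.5925,.1368)}
ATT=[np.pi,0,np.pi/2]; ZG=0.036; ZT=0.165
def pick(xy):
    gripper_to(0.070,50)
    p=arm.get_obs()['ee_pos']
    if np.hypot(p[0]-xy[0],p[1]-xy[1])>.004:
        arm.servo_line([*p[:2],max(ZT,p[2])],ATT,speed=.2) if p[2]<ZT-.003 else None
        arm.servo_line([*xy,ZT],ATT,speed=.2)
    g=arm.servo_line([*xy,ZG],ATT,speed=.12,guard=8)
    gripper_to(0.030,50); o=arm.get_obs(); print('pick guard',g,'w',o['gripper_width'],'ee',o['ee_pos'],'F',o['force'])
    arm.servo_line([*xy,ZT],ATT,speed=.15); o=arm.get_obs(); print('lifted w',o['gripper_width'],'F',o['force'],'t',o['time'])
def place(xy):
    arm.servo_line([*xy,ZT],ATT,speed=.2)
    arm.servo_line([*xy,ZG+.012],ATT,speed=.12)
    g=arm.servo_line([*xy,ZG+.0005],ATT,speed=.03,guard=5); o=arm.get_obs(); print('place guard',g,'ee',o['ee_pos'],'F',o['force'])
    gripper_to(0.070,50); arm.sleep(.2)
    arm.servo_line([*xy,ZT],ATT,speed=.15); print('t',arm.get_obs()['time'])
def snap(tag):
    r=[]
    for n in('top','scene'):
        im=camera(n); cv2.imwrite(f'pics/{n}_{tag}.png',im); r.append(im)
    return r
E
python3 - <<'E'
from h import *
print(cast('scene',[(320.7,132)],.08))
xy=(.6293,-.1015)
arm.movep([*xy,.20],ATT); print(arm.get_obs()['time'],arm.get_obs()['joint_pos'])
pick(xy); snap('1')
E
```

```text
[[0.4728 0.2072]]
2.5167 [-0.2705  0.3916  1.428  -0.0005  1.3218 -0.269 ]
pick guard False w 0.035857332646892254 ee [ 0.6298 -0.1016  0.0367] F [-0.24   -0.167   4.2824]
lifted w 0.03618263935696728 F [-0.9079 -0.745  -0.9721] t 5.75
```

View pics/scene_1.png

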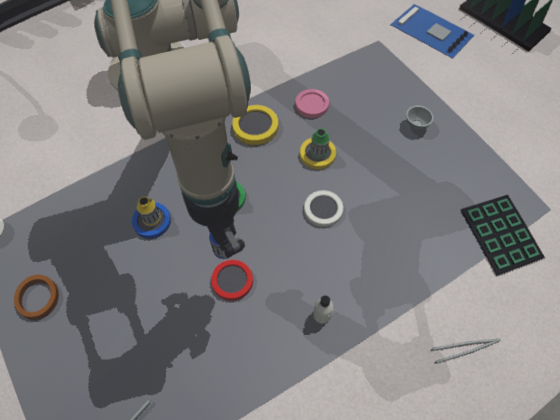

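The scene view shows the red seat at (232,280) empty and the blue nozzle held in the gripper at about (222,240). With the red seat unobstructed, I'll re-measure it, then place blue in the spare and check.

```bash
python3 - <<'E'
from h import *
S=cv2.imread('pics/scene_1.png'); print('red',seat('scene',S,'red',SEAT['red']))
place(SEAT['white']); 
xy=(.4625,-.0215)
gripper_to(.07,50); arm.servo_line([*xy,ZT],ATT,speed=.2)
T,S=snap('2')
print('blue nz',tip('scene',S,'blue',SEAT['white']),tip('top',T,'blue',SEAT['white']))
E
```

```text
red [ 0.633  -0.1018  0.0398]
place guard True ee [0.5924 0.1368 0.0367] F [-1.1163  0.1748  4.2048]
t 10.3833
blue nz (np.int32(179), 42, array([0.5931, 0.1368]), array([325.8095, 188.2619])) (np.int32(226), 56, array([0.5924, 0.1344]), array([234.2679, 178.6607]))
```

View pics/scene_2.png

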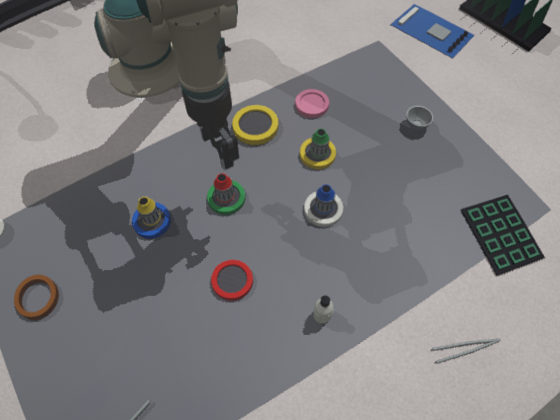

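View pics/top_2.png

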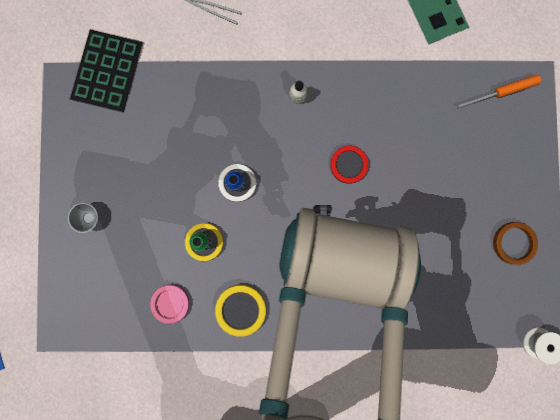

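The scene view shows the blue nozzle upright and centred in the white seat at (324,205), with the red seat empty at (232,280). Both cameras agree to about 2 mm. Red and green are next.

```bash
python3 - <<'E'
from h import *
pick((.4625,-.0215)); place((.6315,-.1013))
pick((.4715,.2065))
T,S=snap('3')
print('red nz',tip('scene',S,'red',SEAT['red']),tip('top',T,'red',SEAT['red']))
for c in('green','yellow'):
  for n,i in(('top',T),('scene',S)):
    try: print(c,n,seat(n,i,c,SEAT[c]))
    except Exception as e: print(c,n,e)
E
```

```text
pick guard False w 0.03595856783533546 ee [ 0.4628 -0.0216  0.0367] F [-0.3957 -0.0248  6.4191]
lifted w 0.0358617167620118 F [0.0457 0.1597 0.5796] t 14.725
place guard True ee [ 0.6315 -0.1013  0.0367] F [-0.9309 -1.1127  3.7615]
t 18.9833
pick guard False w 0.03587007930214205 ee [0.472  0.2067 0.0368] F [ 0.0486 -0.4127  5.5291]
lifted w 0.035735351820727485 F [ 0.2652  0.2387 -1.0892] t 23.7167
red nz (np.int32(341), 72, array([ 0.6361, -0.1048]), array([227.2222, 266.7361])) (np.int32(421), 114, array([ 0.6281, -0.0993]), array([353.2368, 160.0175]))
green top [ 0.4607 -0.0208  0.0387]
green scene [ 0.4645 -0.0216  0.0398]
yellow top [0.4682 0.2046 0.0375]
yellow scene [0.4722 0.2034 0.0407]
```

View pics/scene_3.png

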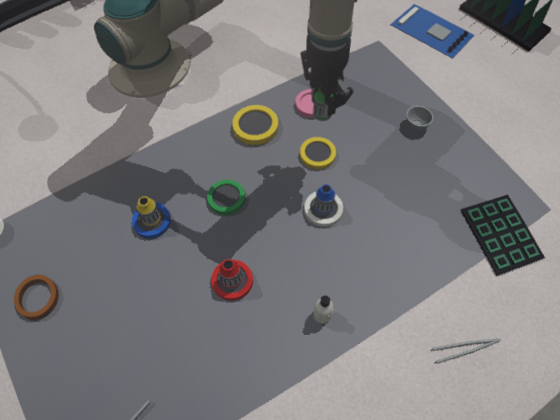

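The scene view shows red upright in the red seat (230,275), and the green and small yellow seats empty at (226,196) and (318,153). The green nozzle is in the gripper. The red tip reading is unreliable because tip and rim share a colour, so I'll judge that one by eye. Continuing.

```bash
python3 - <<'E'
from h import *
place((.4625,-.0212))
pick((.428,-.1775)); place((.470,.204))
T,S=snap('4')
for n,i in(('top',T),('scene',S)):
    print('blue nz',n,tip(n,i,'blue',SEAT['white'])[:3]); 
    try: print('blue seat',n,seat(n,i,'blue',SEAT['blue']))
    except Exception as e: print(n,'x')
E
```

```text
place guard True ee [ 0.4625 -0.0212  0.0368] F [-0.2853 -0.0706  4.3359]
t 28.2833
pick guard False w 0.03567520025778366 ee [ 0.4284 -0.1778  0.0367] F [-0.7794  0.6148  6.4036]
lifted w 0.03548148798313432 F [-0.3943  0.2691 -1.5069] t 32.0833
place guard True ee [0.47   0.204  0.0367] F [-0.146  -1.0467  4.8057]
t 37.325
blue nz top (np.int32(228), 48, array([0.592 , 0.1364]))
blue seat top [ 0.4267 -0.1795  0.0395]
blue nz scene (np.int32(186), 39, array([0.594 , 0.1363]))
blue seat scene [ 0.4307 -0.1797  0.0406]
```

View pics/scene_4.png

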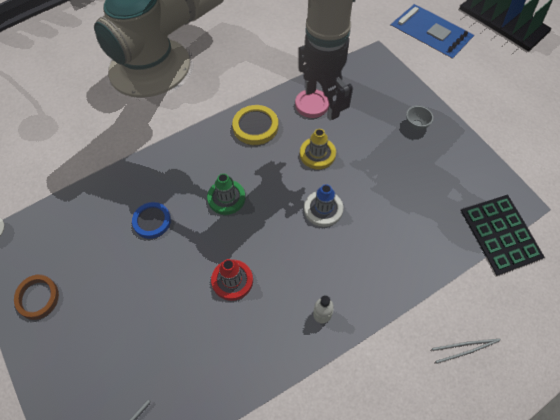

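The scene view shows red, green and yellow upright in their own seats at (231,275), (225,192) and (318,150). Blue is in the spare at (323,205), and the blue seat is empty at (151,219). Blue goes home next, then the arm clears away.

```bash
python3 - <<'E'
from h import *
pick((.593,.1366)); place((.4285,-.1796))
arm.servo_line([.4285,-.1796,.24],ATT,speed=.2)
arm.move_j([-1.468, 0.276, 1.505, 0, 1.361, -0.121]); arm.sleep(.3)
T,S=snap('5')
print(arm.get_obs()['time'],arm.get_obs()['gripper_width'])
# bore centres: dark pixels near tip height
for c,xy in SEAT.items():
    if c=='white': continue
    print(c,'exp tip px top',proj('top',[*xy,.08]),'scene',proj('scene',[*xy,.08]),'bores',tip('top',T,c,xy,rad=.016)[1:],tip('scene',S,c,xy,rad=.016)[1:])
a=cv2.resize(T[60:330,160:420],None,fx=2.2,fy=2.2,interpolation=cv2.INTER_CUBIC); cv2.imwrite('pics/ctop5.png',a)
a=cv2.resize(S[90:330,120:360],None,fx=2.4,fy=2.4,interpolation=cv2.INTER_CUBIC); cv2.imwrite('pics/cscene5.png',a)
E
```

```text
pick guard False w 0.03573290927037834 ee [0.5935 0.1367 0.0368] F [-1.098   0.9279  5.6987]
lifted w 0.03589648692862615 F [-0.1074  0.3198 -0.3578] t 41.125
place guard True ee [ 0.4285 -0.1797  0.0368] F [ 0.4622 -0.2513  4.3908]
t 46.2333
48.925 0.06992145838189068
red exp tip px top [354.0558 158.8035] scene [227.5299 263.245 ] bores (54, array([ 0.6304, -0.1017]), array([354.4259, 158.8333])) (55, array([ 0.6327, -0.1019]), array([227.6727, 264.4545]))
green exp tip px top [314.2468 245.2678] scene [221.6394 176.7592] bores (60, array([ 0.4622, -0.0223]), array([314.9167, 244.9167])) (36, array([ 0.4658, -0.0211]), array([222.6111, 178.3056]))
blue exp tip px top [395.4711 262.2332] scene [142.1775 201.0093] bores (50, array([ 0.4288, -0.18  ]), array([395.96, 261.54])) (44, array([ 0.4307, -0.1792]), array([142.7273, 202.25  ]))
yellow exp tip px top [198.2174 241.7787] scene [318.75   131.4792] bores (47, array([0.4694, 0.2049]), array([198.0213, 241.8298])) (29, array([0.4712, 0.2045]), array([319.2069, 132.    ]))
```

View pics/ctop5.png

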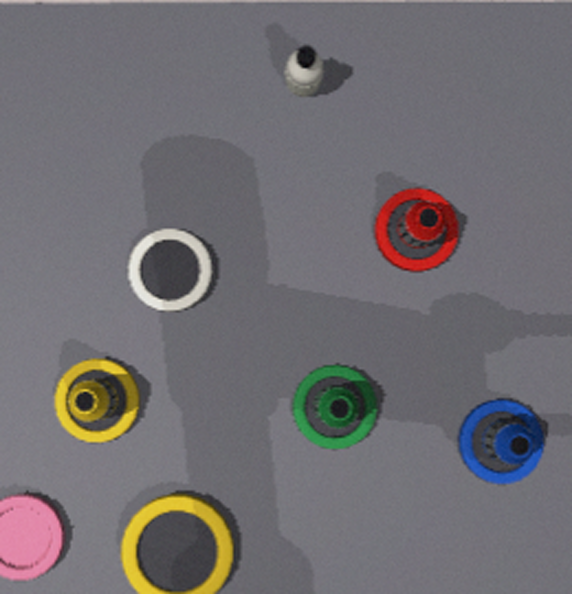

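View pics/cscene5.png

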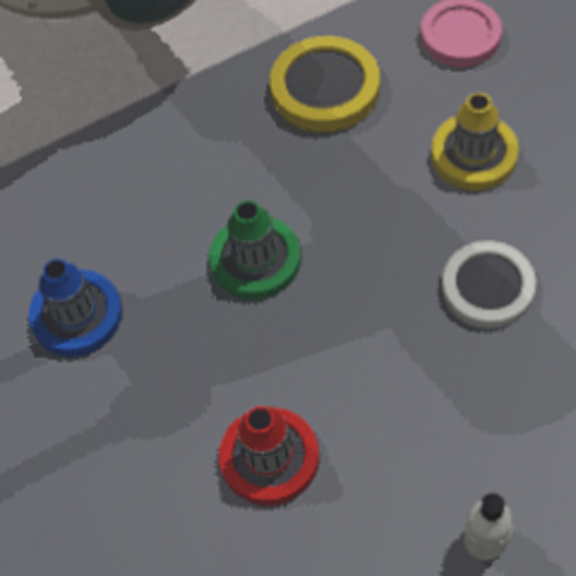

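Both crops show every nozzle upright and centred in its own colour's seat. The tip bores lie within 1–2 px of where an upright, seated nozzle would put them. The white seat is empty and the bottle is in its place.

```bash
python3 -c "
from h import *
order.sign_off()"
```

```text
the job is handed in; nothing more can be done
```

All four nozzles now stand upright in the seats of their own colour, the white-rimmed spare is empty, and the job is handed in. I parked blue in the spare, then moved red, green and yellow to their own seats, and finally blue to the blue seat. It took about 49 s of the 136 s allowed.

- **Yellow seat:** I used the small yellow-rimmed dish, about 79 mm across by the image fit. The larger yellow ring (about 105 mm) and the pink dish were left alone.
- **Final position checks:** the tips were within about 2 mm of the expected upright positions in the top view and up to about 4 mm (green) in the scene view. That is well inside the 10 mm of play in each seat. The flux bottle looks unmoved, and the arm was parked clear.
- **Forces:** contact readings at picking and placing were about 4–6 N.
- **Checks that disagreed:**
  - The scene camera read seat positions 2–5 mm farther out in x than the top camera, so I used values in between.
  - An early automatic reading of the green tip was off, and I replaced it with one picked by hand from the close crop.
  - The first check of the red tip was thrown off by the matching rim colour; the narrower final check agreed.

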